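# Hang the dipper in the notch of the parts bin's lip

### The arm

A 7-joint arm with a two-finger parallel gripper is mounted at the origin on the work surface. World frame = base frame: x ahead of the robot, y to its left, z up, the work surface at z = 0. Lengths are in m, angles in rad, forces in N, time in s.
With the tool pointing down it reaches from about 0.425 to 0.875 m from the base axis. Payload 4.7 kg.
Tool frame: the origin (TCP) lies on the front face of the gripper's body, between the roots of the fingers; the fingertips stand 73 mm ahead of it and the grasp point (between the pads) lies 54 mm ahead of it (robot.finger_overhang is the distance from the TCP to the fingertips, in m); z points along the fingers, y is the line along which they close (so a half turn about z gives the same grasp; the last joint's range is limited). The gripper opens to 85 mm and grips with 20 to 120 N. Pads are 22 mm wide; open, the fingers measure 114 mm over their backs; the gripper's body (76 mm by 85 mm) begins 54 mm behind the grasp point. The pads swing forward as they close: fully open they stand 13 mm farther back than shut.
Start: joints at [-1.109, 0.321, -0.07, 1.45, 0.023, 1.371, -0.057], TCP at [0.281, 0.586, 0.304] pointing down, gripper open.
Joint ranges: [-2.86, 2.86], [-0.3, 2.09], [-1.38, 1.24], [0.06, 2.45], [-1.56, 4.7], [0.09, 2.05], [-2.69, 2.69]. Speed limits (rad/s): [2.57, 2.57, 3.14, 3.14, 3.14, 3.14, 3.14].

### API

Orientations are given as a 3x3 rotation matrix whose columns are the frame's x, y, z axes.
In Python, from workcell import robot, capture, camera_info gives the robot as it stands. The module is installed in compiled form; this text tells all that it offers.
- The arm moves only by the tool arm_command, never from a script. Its arguments are lists of equal length, an entry for each row: "rot": the turn, a rotation vector about the world's x, y, z in degrees, a list of three; "linear": the shift along the world's x, y, z in mm, a list of three; "hand": the opening in per cent of the stroke, from 0 (shut) to 100 (fully open). In form: {"rot": [[wx, wy, wz], ...], "linear": [[dx, dy, dz], ...], "hand": [hand, ...]}. A call has 1 to 12 rows; each row is the pose to reach, as a shift and turn from the pose commanded when the call began; what a row does not reach only later rows make up. A row lasts 1/10 s, in which the tool goes at most 50 mm and 8.59 degrees, less where a joint would pass 70% of its speed; a pose out of reach is approached as far as the arm can. A call with a gripper value outside its range is refused whole. The fingers move at their own pace and stop on an object; "force" is the grip in N (left out, the last holds). Time passes only in rows, so rows that repeat a pose let the fingers close. It gives the time, the measured TCP pose, the force, the opening and the grip force at its end, in the units of the state.
- robot.get_obs(): the state, without advancing time (a new reading comes with each control period).
- capture(name): name is "scene" or "top"; returns the picture (400x640x3 uint8, red, green, blue); there is no depth.
- camera_info(name): a dict with "K" (3x3 intrinsics, pixels), "k1" (the pictures are not rectified: a ray, as slopes to the right and down, at radius r is drawn at 1 + k1 r^2 times it, then the intrinsics apply), "world_from_camera" (4x4, takes a point from camera to world coordinates). Camera axes: x right, y down, z forward; pixel columns grow to the right and rows downward; lengths in m; the calibration is good to about 2 mm. A picture is of the moment at which its call begins. camera_info takes no time and is no camera call.
- robot.sign_off(): hands the job in; it is judged then, once.
The state is a dict: "time_s": time; "joints": joint angles; "dq": joint speeds; "effort": joint torques, N m; "eef_pos": TCP position; "ee_rot": TCP orientation; "contact_force": force on the tool from outside, world axes, zero at the start; "ft_torque": the same for the moment, N m; "width": finger opening in m; "grasp_force": force on a finger pad.
Only numpy, scipy, OpenCV 4.12 (cv2) and the standard library are available. Lean on these libraries where they do the work, as an engineer would, in place of code of your own. Each camera call takes 0.05 s, during which the arm holds its last target. There are 200 camera calls.

### The job

Hang the parts dipper back on the bin: hook it over the raised steel lip on the bin's far side, cup on the outside, so that the hook drops fully into the notch in the lip and the dipper hangs there by itself when you let go. Work gently: do not press or knock hard on the bin, and leave the spray can, the ball stand and the gauge block where they are.

Things in the scene. Friction and masses are not known exactly. Their poses are not given: they have to be found in the camera images.
- dipper: Steel dipper, about 0.22 kg, standing on its flat cup. Origin: on the underside, below the upright strap; z up, x from strap to cup, y along the hook's width. Cup 64 mm across, 50 high, centred at x = 34. The strap (5 mm thick in x, 14 wide in y) rises at x = 0 to a black grip at its top. A flat hook leaves the strap towards -x, below the grip.
- hook (a point): On the dipper (x = -9, z = 115 mm): middle of the hook's gap, at the underside of its level bridge. Bridge 14 mm wide in y, 4 thick. The gap in x between strap and hook leg is 13 mm (x = -15.5 to -2.5); the leg, 4 mm thick, points down to z = 97.
- grip (a point): On the dipper (x = 0, z = 150 mm): middle of the black grip, which is 9 mm thick in x, 22 mm wide in y and reaches from z = 122 to 175 mm.
- bin: Open grey sheet steel bin, fixed to the bench, 200 x 200 mm, walls 4 mm thick, 130 high, small turned parts inside. Origin: centre of its underside; z up; its +x side, away from the robot, carries the lip: a rigid steel strip 6 mm thick in x, 170 long in y, clamped firmly, top edge level, 150 mm above the bench. More than 25 N between dipper and bin is forcing; 5 N is enough.
- lip_mid (a point): On the bin (x = 98, y = 0, z = 150 mm), axes as the bin's: lip's top edge, mid thickness. The lip has one square notch, 18 mm wide, 12 deep, in the middle of the strip. The strip is clamped elsewhere each time: the notch's middle is anywhere from -30 to 30 mm in y from here, not measured; see it, or feel for it by sliding the hook along the edge, pushing lightly, until it drops in.
- can: White spray can, 54 mm across, 160 mm high, origin at the underside. Leave alone.
- ball: White reference ball (38 mm) on a round stand, 79 mm high, origin at the underside. Leave alone.
- gauge: Steel gauge block 35 x 90 x 25 mm, origin at the underside. Leave alone.
Not all that is in view belongs to the job. Several things have the shape of the dipper; the one meant has the colours described above.

How it is judged:
By the outcome, as a careful person would: the job done as asked, in the order asked, and still so for the second after the job is handed in, with the robot touching nothing.
It also fails if it takes over 72 s, if anything falls off the work surface, if the arm or the gripper's body presses on something with over 40 N, if the wrist force passes 120 N, or if a joint passes its speed limit or range.

## Working session

There is one attempt and no reset: what is moved stays moved. The work goes in short steps, Python scripts to look and compute and a tool call to move; the robot and the scene stay as the last step left them, time stands still between calls to the robot, and variables do not carry over. Pictures are saved under pics/ and viewed, at most 10 in all, crops included, and the job is handed in when it is done.

Besides the shell and the picture viewer there is one more tool, called after ">>>" by a JSON object that holds its "method" and its "body", one argument or row to a line. arm_command: Moves the arm, as the interface text tells. Its arguments: {"type":"object","properties":{"rot":{"type":"array","items":{"type":"array","items":{"type":"number"}}},"linear":{"type":"array","items":{"type":"array","items":{"type":"number"}}},"hand":{"type":"array","items":{"type":"number"}},"force":{"type":"number"}},"required":["rot","linear","hand"]}

```bash
mkdir -p pics; cat > h.py <<'E'
import numpy as np, cv2
from workcell import robot, capture, camera_info
def grab(n,f):
    im=capture(n); cv2.imwrite(f'pics/{f}.png',im[:,:,::-1]); return im
def ray(n,u,v):
    c=camera_info(n);K=np.array(c['K']);T=np.array(c['world_from_camera'])
    d=np.array([(u-K[0,2])/K[0,0],(v-K[1,2])/K[1,1]]);s=d.copy()
    for _ in range(20): s=d/(1+c['k1']*(s@s))
    return T[:3,3],T[:3,:3]@np.array([s[0],s[1],1])
def onz(n,u,v,z):
    o,d=ray(n,u,v);return o+d*(z-o[2])/d[2]
def proj(n,p):
    c=camera_info(n);K=np.array(c['K']);T=np.array(c['world_from_camera'])
    q=T[:3,:3].T@(np.array(p)-T[:3,3]);s=q[:2]/q[2];s=s*(1+c['k1']*(s@s))
    return K[0,0]*s[0]+K[0,2],K[1,1]*s[1]+K[1,2]
E
python3 - <<'E'
from h import *
a=grab('scene','s0');b=grab('top','t0')
for n in('scene','top'):
    c=camera_info(n);print(n,np.round(c['K'],1).tolist(),c['k1'],np.round(c['world_from_camera'],3).tolist())
E
```

```text
scene [[423.7, 0.0, 320.8], [0.0, 423.7, 195.6], [0.0, 0.0, 1.0]] -0.0078596333043804 [[0.246, 0.665, -0.705, 1.251], [0.969, -0.162, 0.185, -0.308], [0.009, -0.729, -0.685, 0.732], [0.0, 0.0, 0.0, 1.0]]
top [[479.7, 0.0, 314.3], [0.0, 479.7, 193.8], [0.0, 0.0, 1.0]] -0.05102241641583394 [[-0.009, -0.984, 0.177, 0.459], [-1.0, 0.006, -0.014, -0.112], [0.012, -0.177, -0.984, 1.03], [0.0, 0.0, 0.0, 1.0]]
```

View pics/s0.png

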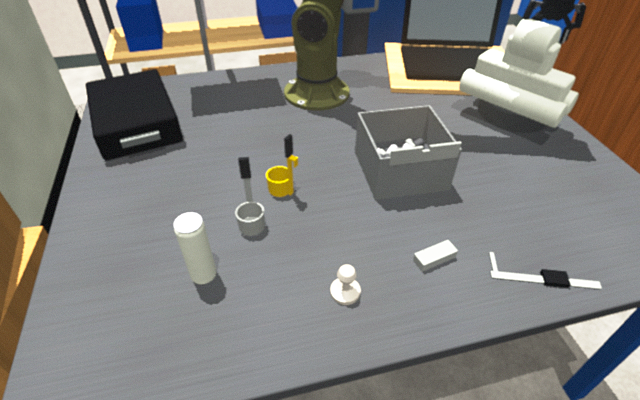

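View pics/t0.png

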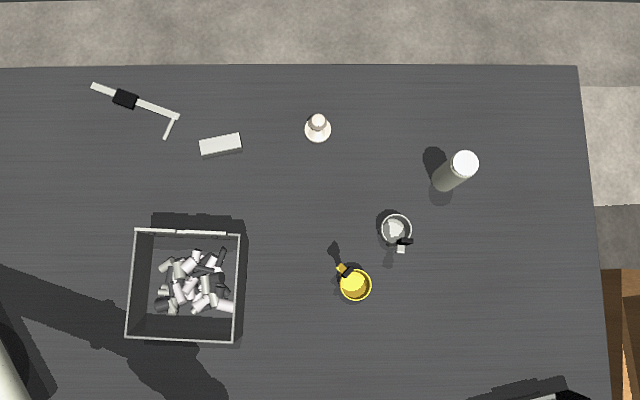

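Candidates for the dipper are:
- the grey one, scene (250,215) / top (396,230)
- the yellow one, scene (280,180) / top (354,283)
- the flat L-shaped tool, scene (545,278) / top (125,98)

The grey one with the black grip fits the description, so I'll check it in a close crop with both views side by side.

```bash
python3 - <<'E'
from h import *
a=cv2.imread('pics/s0.png');b=cv2.imread('pics/t0.png')
r=lambda i,x,y,w,h,k:cv2.resize(i[y:y+h,x:x+w],None,fx=k,fy=k,interpolation=cv2.INTER_CUBIC)
top=np.hstack([r(a,215,145,100,100,3),r(b,360,200,80,60,5)]) if 0 else np.hstack([r(a,215,145,100,75,4),r(b,360,195,100,75,4)])
bot=np.hstack([r(a,350,100,125,93.75.__int__(),3.2),cv2.resize(r(b,120,215,130,93,3.2),(400,298))])
h=cv2.resize(bot,(800,298));cv2.imwrite('pics/c0.png',np.vstack([top,h]))
E
```

```text
(no output)
```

View pics/c0.png

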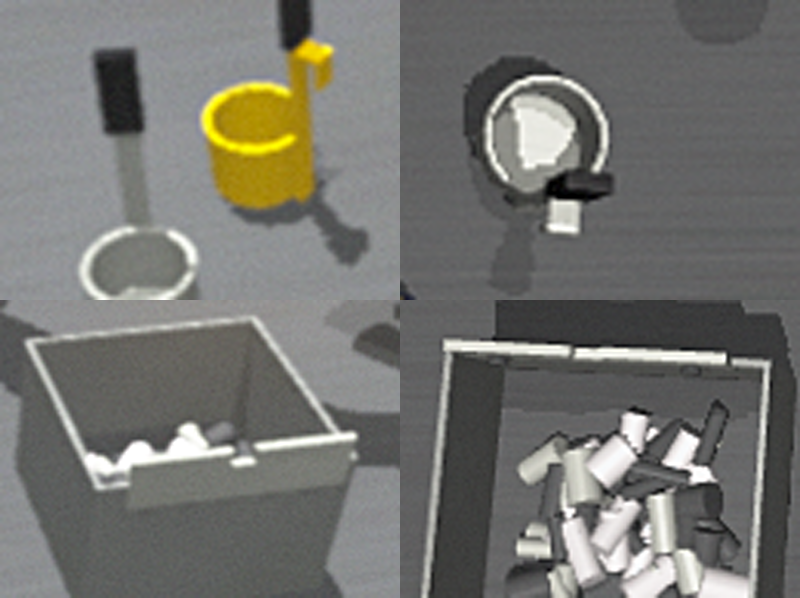

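The close crop shows the grey dipper with a black grip, its grip top near top (405,241) and its rim centre near (396.7,228.7). The yellow one is a decoy. The notch shows near scene (426,150). Next I'll measure the poses.

```bash
python3 - <<'E'
from h import *
a=cv2.imread('pics/s0.png');b=cv2.imread('pics/t0.png')
def blob(im,x0,y0,x1,y1,lo,hi):
    g=im[y0:y1,x0:x1].max(2);m=((g>=lo)&(g<=hi)).astype(np.uint8)
    n,l,s,c=cv2.connectedComponentsWithStats(m)
    return [(int(s[i,4]),(c[i]+[x0,y0]).round(1).tolist(),(s[i,:4]+[x0,y0,0,0]).tolist()) for i in np.argsort(-s[1:,4])[:3]+1]
print('grip scene',blob(a,235,150,256,185,0,50))
print('grip top',blob(b,392,232,418,250,0,45))
print('hook top',blob(b,390,240,410,258,150,255))
print('cup center',onz('top',396.75,228.75,.05), onz('scene',250,211,.05))
print('grip top-face top', onz('top',405,240,.175), 'scene',onz('scene',245,168,.15),onz('scene',244,158,.175))
print('yellow cup',onz('top',355,285,.05),'grip',onz('top',345,269,.175))
# bin rim corners z=.13, lip
for p in[(135,230),(240,235),(126,335),(234,341)]:print('corner',p,onz('top',*p,.13).round(3))
np.set_printoptions(linewidth=250)
g=cv2.cvtColor(b,cv2.COLOR_BGR2GRAY);print(g[225:240,130:246:1].max(0));
for y in range(228,238):print(y,g[y,164:196])
g=cv2.cvtColor(a,cv2.COLOR_BGR2GRAY)
for y in range(143,160):print(y,g[y,412:440])
w=np.hstack([cv2.resize(a[135:170,382:466],(798,332),interpolation=2)]);w2=cv2.resize(b[222:242,130:246],(798,137*1),interpolation=2)
cv2.imwrite('pics/c1.png',np.vstack([w,w2]))
E
```

```text
grip scene [(158, [244.5, 168.1], [239, 159, 11, 19])]
grip top [(54, [401.9, 242.3], [396, 238, 16, 8]), (4, [410.5, 239.0], [409, 239, 4, 1]), (1, [404.0, 237.0], [404, 237, 1, 1])]
hook top [(62, [400.6, 248.7], [397, 245, 8, 9]), (2, [391.5, 242.0], [391, 242, 2, 1])]
cup center [ 0.56056364 -0.29384421  0.05      ] [ 0.56010642 -0.29105798  0.05      ]
grip top-face top [ 0.52727684 -0.28465729  0.175     ] scene [ 0.52899778 -0.28731824  0.15      ] [ 0.52629558 -0.28628571  0.175     ]
yellow cup [ 0.44761436 -0.20523034  0.05      ] grip [ 0.47706096 -0.17621621  0.175     ]
corner (135, 230) [0.553 0.215 0.13 ]
corner (240, 235) [0.543 0.016 0.13 ]
corner (126, 335) [0.361 0.222 0.13 ]
corner (234, 341) [0.35  0.024 0.13 ]
[102 101 101 106 195 238 235 234 233 236 244 245 243 242 241 238 239 237 238 238 239 237 237 234 237 235 234 233 234 236 235 234 243 242 241 240 240 238 238 238 239 239 238 240 228 141 152 239 248 243 244 243 243 240 242 244 244 246 245 245 244 242
 242 245 240 241 240 240 239 238 238 239 239 239 238 244 245 245 243 244 243 243 243 244 242 243 243 243 242 
[... 2626 characters left out ...]
7 119 118 114 125 122 118 120 118 114 121 117 118 114 115 119 120 114 119 116 120 122 122 121 122 124 115 120]
155 [118 114 115 118 113 117 118 117 117 123 117 117 120 118 117 120 120 119 123 115 116 120 120 120 121 118 121 118]
156 [122 116 114 120 120 121 115 117 117 123 118 115 121 119 117 118 121 116 117 121 119 119 119 118 120 123 122 123]
157 [117 119 115 114 118 118 119 115 122 120 120 119 117 119 112 119 120 121 123 124 120 118 120 119 119 120 122 123]
158 [114 116 120 113 116 118 119 120 119 115 119 119 117 123 120 120 119 120 119 119 117 121 123 122 120 119 120 119]
159 [120 115 117 117 118 119 120 118 118 116 117 117 118 120 119 121 120 121 121 121 115 113 114 113 114 112 112 110]
```

View pics/c1.png

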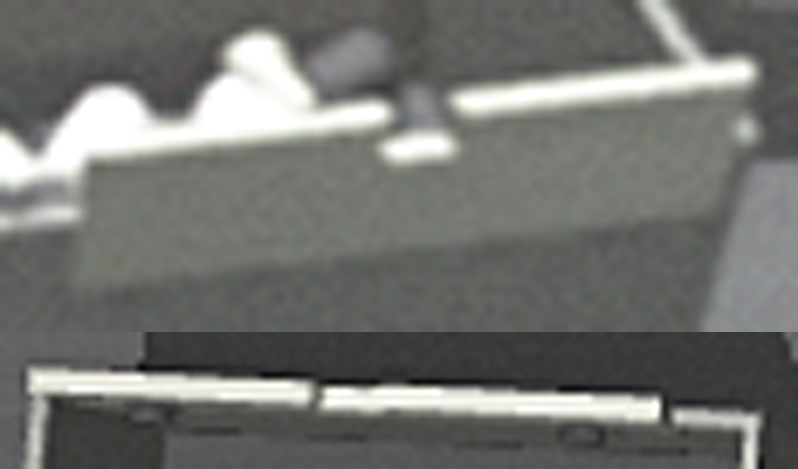

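The crop shows the notch clearly in the scene view, with top edges at about (422.9,146.8) and (429.6,145.8) and its floor centre at (426,150.5). The lip ends are at about (391,151.3) and (461.5,142.4).

```bash
python3 - <<'E'
from h import *
for t,p,z in [('endL',(391,151.3),.15),('nL',(422.7,146.9),.15),('nR',(429.8,145.9),.15),('endR',(461.5,142.4),.15),('floor',(426,150.4),.138)]:print(t,onz('scene',*p,z).round(4))
for t,p,z in [('endL',(134.3,230.5),.15),('gap',(175.5,231),.15),('endR',(226,234.5),.15),('mid',(180,231),.138),('mid150',(180,231),.15)]:print('top',t,onz('top',*p,z).round(4))
print('hook', onz('top',400.6,248.7,.119))
P=np.array([.528,-.286]);C=np.array([.5603,-.2925]);d=C-P;print(np.degrees(np.arctan2(d[1],d[0])),np.linalg.norm(d))
o=robot.get_obs();print(o['time_s'],o['eef_pos'],np.round(o['ee_rot'],3),o['width'])
E
```

```text
endL [0.5472 0.0404 0.15  ]
nL [0.5486 0.1175 0.15  ]
nR [0.5489 0.1351 0.15  ]
endR [0.5536 0.2132 0.15  ]
floor [0.5485 0.1281 0.138 ]
top endL [0.5502 0.209  0.15  ]
top gap [0.5489 0.1325 0.15  ]
top endR [0.5419 0.0392 0.15  ]
top mid [0.5501 0.1274 0.138 ]
top mid150 [0.5488 0.1241 0.15  ]
hook [ 0.51532783 -0.2869296   0.119     ]
-11.378141703122532 0.03294753405036559
0.1 [0.28132847 0.58558438 0.30295052] [[-0.901  0.433 -0.001]
 [ 0.433  0.901 -0.002]
 [-0.    -0.002 -1.   ]] 0.08545725259426007
```

>>> {"method": "arm_command", "body": {
  "rot": [
    [0,0,-36],
    [0,0,-36],
    [0,0,-36],
    [0,0,-36],
    [0,0,-36],
    [0,0,-36],
    [0,0,-36],
    [0,0,-36],
    [0,0,-36],
    [0,0,-36],
    [0,0,-36],
    [0,0,-36]
  ],
  "linear": [
    [320,-436,0],
    [320,-436,0],
    [320,-436,0],
    [320,-436,0],
    [320,-436,0],
    [320,-436,0],
    [320,-436,0],
    [320,-436,0],
    [320,-436,0],
    [320,-436,0],
    [320,-436,0],
    [320,-436,0]
  ],
  "hand": [100,100,100,100,100,100,100,100,100,100,100,100]
}}

```text
time_s: 1.3
eef_pos: [0.6043, 0.1416, 0.3035]
ee_rot: [[-0.465, 0.885, 0.001], [0.885, 0.465, -0.005], [-0.005, -0.001, -1.0]]
contact_force: [-0.3, -0.0, 0.5]
width: 0.0848
grasp_force: 0.0
```

>>> {"method": "arm_command", "body": {
  "rot": [
    [0,0,-36],
    [0,0,-36],
    [0,0,-36],
    [0,0,-36],
    [0,0,-36],
    [0,0,-36],
    [0,0,-36],
    [0,0,-36],
    [0,0,-36],
    [0,0,-36],
    [0,0,-36],
    [0,0,-36]
  ],
  "linear": [
    [-74,-436,0],
    [-74,-436,0],
    [-74,-436,0],
    [-74,-436,0],
    [-74,-436,0],
    [-74,-436,0],
    [-74,-436,0],
    [-74,-436,0],
    [-74,-436,0],
    [-74,-436,0],
    [-74,-436,0],
    [-74,-436,0]
  ],
  "hand": [100,100,100,100,100,100,100,100,100,100,100,100]
}}

```text
time_s: 2.5
eef_pos: [0.5281, -0.2842, 0.3034]
ee_rot: [[0.131, 0.991, -0.0], [0.991, -0.131, 0.001], [0.001, -0.001, -1.0]]
contact_force: [0.1, 0.7, 0.5]
width: 0.0852
grasp_force: 0.0
```

```bash
python3 - <<'E'
from h import *
o=robot.get_obs();print(o['time_s'],o['eef_pos'],np.degrees(np.arctan2(o['ee_rot'][1][1],o['ee_rot'][0][1])),o['joints'])
E
```

```text
2.5 [ 0.52811511 -0.2842134   0.303442  ] -7.524538980170979 [-0.11290181  0.2447718   0.66916954  1.60436966 -0.15573619  1.34745049
  0.44518903]
```

Go down 94 mm, then settle.

>>> {"method": "arm_command", "body": {
  "rot": [
    [0,0,0],
    [0,0,0],
    [0,0,0],
    [0,0,0],
    [0,0,0],
    [0,0,0]
  ],
  "linear": [
    [0,0,-30],
    [0,0,-60],
    [0,0,-85],
    [0,0,-94],
    [0,0,-94],
    [0,0,-94]
  ],
  "hand": [100,100,100,100,100,100]
}}

```text
time_s: 3.1
eef_pos: [0.5284, -0.2856, 0.2111]
ee_rot: [[0.132, 0.991, 0.002], [0.991, -0.132, -0.001], [-0.0, 0.002, -1.0]]
contact_force: [0.3, 1.0, -0.1]
width: 0.0855
grasp_force: 0.0
```

```bash
python3 - <<'E'
from h import *
a=grab('scene','s1');b=grab('top','t1')
r=lambda i,x,y:cv2.resize(i[y:y+100,x:x+100,::-1],(400,400),interpolation=2)
cv2.imwrite('pics/c2.png',np.hstack([r(a,195,120),r(b,350,190)]))
o=robot.get_obs();print(o['time_s'],o['eef_pos'],o['contact_force'])
E
```

```text
3.2 [ 0.52839693 -0.28622935  0.21160513] [-0.37398087  0.20735875  0.63874517]
```

View pics/c2.png

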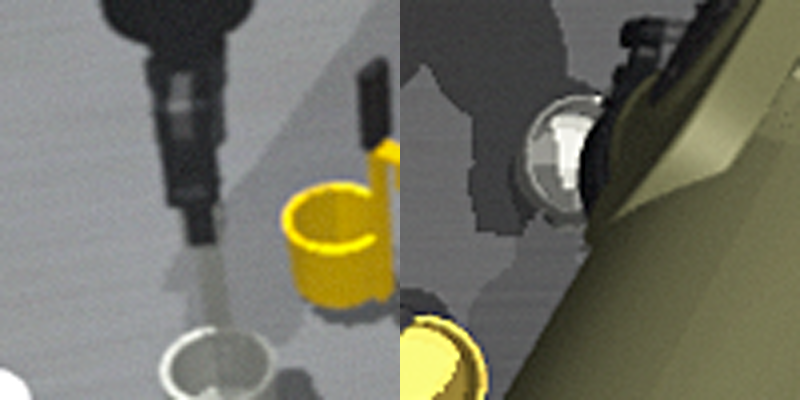

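The fingers straddle the black grip, and its lower end shows at about scene (246,177), in line with the front finger. Closing.

>>> {"method": "arm_command", "body": {
  "rot": [
    [0,0,0],
    [0,0,0],
    [0,0,0],
    [0,0,0],
    [0,0,0],
    [0,0,0],
    [0,0,0],
    [0,0,0],
    [0,0,0],
    [0,0,0],
    [0,0,0],
    [0,0,0]
  ],
  "linear": [
    [0,0,0],
    [0,0,0],
    [0,0,0],
    [0,0,0],
    [0,0,0],
    [0,0,0],
    [0,0,0],
    [0,0,0],
    [0,0,0],
    [0,0,0],
    [0,0,0],
    [0,0,0]
  ],
  "hand": [60,40,30,20,12,0,0,0,0,0,0,0],
  "force": 45
}}

```text
time_s: 4.4
eef_pos: [0.5274, -0.2861, 0.21]
ee_rot: [[0.133, 0.991, -0.0], [0.991, -0.133, 0.0], [0.0, -0.0, -1.0]]
contact_force: [-1.5, 1.4, 1.7]
width: 0.0083
grasp_force: 44.7
```

>>> {"method": "arm_command", "body": {
  "rot": [
    [0,0,0],
    [0,0,0],
    [0,0,0],
    [0,0,0],
    [0,0,3],
    [0,0,5],
    [0,0,5],
    [0,0,5],
    [0,0,5],
    [0,0,5],
    [0,0,5],
    [0,0,5]
  ],
  "linear": [
    [0,0,20],
    [0,0,50],
    [0,0,80],
    [0,0,90],
    [20,30,95],
    [35,70,95],
    [50,115,95],
    [60,160,95],
    [70,205,95],
    [80,250,95],
    [90,290,95],
    [98,330,95]
  ],
  "hand": [0,0,0,0,0,0,0,0,0,0,0,0]
}}

```text
time_s: 5.6
eef_pos: [0.6253, 0.046, 0.3032]
ee_rot: [[0.046, 0.999, -0.002], [0.999, -0.046, -0.0], [-0.0, -0.002, -1.0]]
contact_force: [0.2, -0.3, -1.5]
width: 0.0087
grasp_force: 44.2
```

>>> {"method": "arm_command", "body": {
  "rot": [
    [0,0,0],
    [0,0,0],
    [0,0,0],
    [0,0,0],
    [0,0,0],
    [0,0,0],
    [0,0,0],
    [0,0,0]
  ],
  "linear": [
    [0,30,0],
    [0,55,0],
    [0,75,0],
    [0,82,0],
    [0,82,0],
    [0,82,0],
    [0,82,0],
    [0,82,0]
  ],
  "hand": [0,0,0,0,0,0,0,0]
}}

```text
time_s: 6.4
eef_pos: [0.6257, 0.1243, 0.3051]
ee_rot: [[0.049, 0.999, 0.0], [0.999, -0.049, -0.0], [-0.0, 0.0, -1.0]]
contact_force: [0.8, 0.8, -2.7]
width: 0.0084
grasp_force: 44.1
```

```bash
python3 - <<'E'
from h import *
a=grab('scene','s2');b=grab('top','t2')
o=robot.get_obs();p=o['eef_pos'];print(o['time_s'],p,np.degrees(np.arctan2(o['ee_rot'][1][1],o['ee_rot'][0][1])),o['contact_force'],o['width'])
r=lambda i,x,y:cv2.resize(i[y:y+100,x:x+100,::-1],(400,400),interpolation=2)
z=p[2]-.21
u,v=proj('scene',[p[0]+.034,p[1],z+.05]);print('pred rim',u,v,proj('top',[p[0]+.034,p[1],z+.05]))
x,y=int(u)-50,int(v)-65;print(x,y)
cv2.imwrite('pics/c3.png',np.hstack([r(a,x,y),r(b,130,165)]))
E
```

```text
6.5 [0.62556861 0.12487847 0.30507594] -2.7388742703211366 [-0.079348    0.91456495 -2.33312026] 0.008540956879244157
pred rim 447.2216743371511 178.81467300446127 (np.float64(182.65142000326748), np.float64(172.80263410175974))
397 113
```

View pics/c3.png

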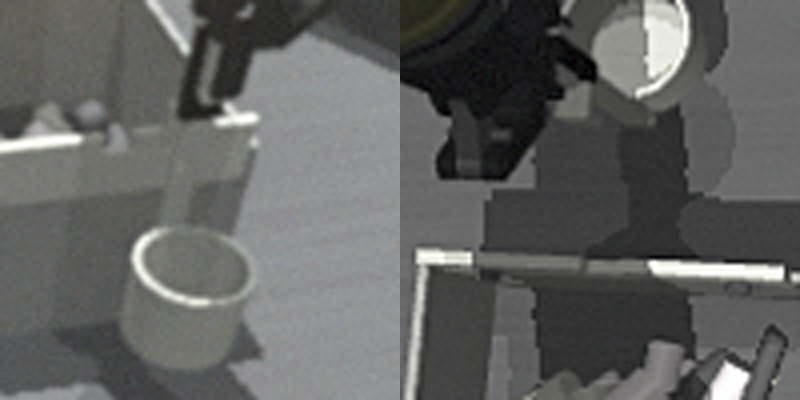

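The lifted dipper hangs straight in the grip. Its rim centre is at about scene (445.3,179.5) and the hook bridge at about top (173.8,190). The cup looks a few mm off in y, so I'll work that out.

```bash
python3 - <<'E'
from h import *
p=np.array([.6256,.1248,.305]);z=.095;th=np.radians(-2.7);ex=np.array([np.cos(th),np.sin(th)])
print('rim scene',onz('scene',445.3,179.5,z+.05),'pred',p[:2]+.034*ex)
print('top rim right edge',onz('top',203,173,z+.05),'pred y',(p[:2]+.034*ex)[1]-.032)
print('hook top',onz('top',173.75,190,z+.119),'pred',p[:2]-.009*ex)
print('strap scene',onz('scene',397+45,113+45,z+.09),'pred',p[:2])
g=cv2.cvtColor(cv2.imread('pics/s2.png'),6)
np.set_printoptions(linewidth=250)
for y in(145,150,155,160):print(y,g[y,430:455])
g=cv2.cvtColor(cv2.imread('pics/t2.png'),6)
for y in(186,188,190,192):print(y,g[y,164:190])
E
```

```text
rim scene [0.6605616  0.11993643 0.145     ] pred [0.65956226 0.12319838]
top rim right edge [0.65892882 0.08629665 0.145     ] pred y 0.09119838067587215
hook top [0.61353206 0.12071522 0.214     ] pred [0.61660999 0.12522396]
strap scene [0.63621146 0.1152475  0.185     ] pred [0.6256 0.1248]
145 [118 130 132 134 131 131 128 116 111 109 112 110 106 112 120 119 116 114 121 113 112 118 122 116 114]
150 [116 113 111 114 113 116 116 113 118 118 106 116 111 112 117 115 112 117 115 115 117 115 115 115 117]
155 [113 113 113 109 110 112 115 118 115 108 113 123 125 114 118 111 112 114 112 118 116 112 120 122 126]
160 [104 106 100 101 100  94  90  98 106 113 113 113 112 116 111  98  89  85  83  84  88  90  98  97  97]
186 [ 26  22  16  19  18  24  42  64  74  74  94 110 115  94  69  74  70  74  77 108 146 153 152 147 146 143]
188 [ 14  16  24  17  27  21  20  85 117 112 112 110 115  89  71  73  74  75  72  69  67  82 116 149 141 237]
190 [ 19  14  42  61  61  84 101 108 112 106 107 111 109  83  65  73  73  72  73  71  75  72  69  65  61  71]
192 [ 17  20  32  51  72 100 113 111 111 112 110 114 108  79  59  61  65  69  76  72  73  74  72  73  71  68]
```

>>> {"method": "arm_command", "body": {
  "rot": [
    [0,0,0],
    [0,0,0],
    [0,0,0],
    [0,0,0],
    [0,0,0],
    [0,0,0],
    [0,0,0],
    [0,0,0]
  ],
  "linear": [
    [-20,4,0],
    [-40,4,0],
    [-55,4,0],
    [-65,4,0],
    [-68,4,0],
    [-68,4,-15],
    [-68,4,-30],
    [-68,4,-36]
  ],
  "hand": [0,0,0,0,0,0,0,0]
}}

```text
time_s: 7.3
eef_pos: [0.5567, 0.1295, 0.2658]
ee_rot: [[0.047, 0.999, -0.004], [0.999, -0.047, -0.002], [-0.002, -0.004, -1.0]]
contact_force: [0.3, 1.0, -2.7]
width: 0.0087
grasp_force: 44.5
```

>>> {"method": "arm_command", "body": {
  "rot": [
    [0,0,0],
    [0,0,0],
    [0,0,0],
    [0,0,0],
    [0,0,0],
    [0,0,0]
  ],
  "linear": [
    [0,0,0],
    [0,0,-2],
    [0,0,-4],
    [0,0,-6],
    [0,0,-8],
    [0,0,-9]
  ],
  "hand": [0,0,0,0,0,0]
}}

```text
time_s: 7.9
eef_pos: [0.5575, 0.1299, 0.2599]
ee_rot: [[0.046, 0.999, 0.0], [0.999, -0.046, 0.0], [0.0, 0.0, -1.0]]
contact_force: [-0.6, 0.2, -1.7]
width: 0.0084
grasp_force: 44.6
```

>>> {"method": "arm_command", "body": {
  "rot": [
    [0,0,0],
    [0,0,0],
    [0,0,0],
    [0,0,0],
    [0,0,0]
  ],
  "linear": [
    [0,0,-3],
    [0,0,-6],
    [0,0,-9],
    [0,0,-11],
    [0,0,-11]
  ],
  "hand": [0,0,0,0,0]
}}

```text
time_s: 8.4
eef_pos: [0.5572, 0.1299, 0.2485]
ee_rot: [[0.046, 0.999, -0.001], [0.999, -0.046, -0.0], [-0.0, -0.001, -1.0]]
contact_force: [0.4, -0.5, -1.9]
width: 0.0084
grasp_force: 44.5
```

```bash
python3 - <<'E'
from h import *
a=grab('scene','s3');b=grab('top','t3')
r=lambda i,x,y:cv2.resize(i[y:y+75,x:x+75,::-1],(400,400),interpolation=2)
cv2.imwrite('pics/c4.png',np.hstack([r(a,390,110),r(b,145,190)]))
o=robot.get_obs();print(o['time_s'],o['eef_pos'],o['contact_force'])
E
```

```text
8.5 [0.55748598 0.12992984 0.24894328] [ 0.39654783  0.37077067 -2.30621898]
```

View pics/c4.png

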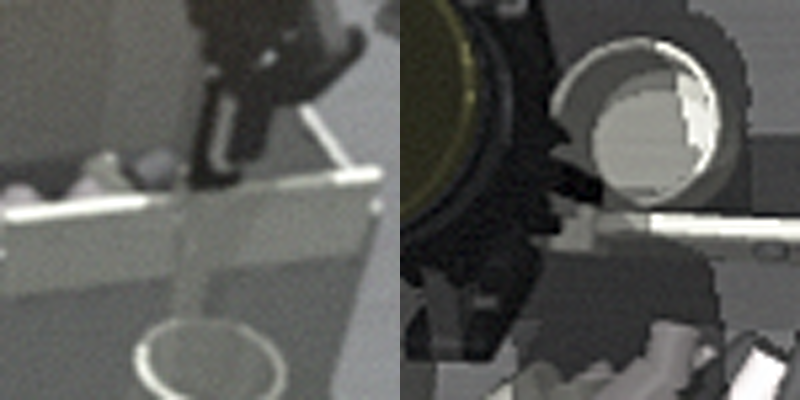

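Seen from above, the hook spans the lip near top (178,232), and the strap is at scene column 425–426, in line with the notch at 426. Lowering slowly.

>>> {"method": "arm_command", "body": {
  "rot": [
    [0,0,0],
    [0,0,0],
    [0,0,0],
    [0,0,0],
    [0,0,0],
    [0,0,0]
  ],
  "linear": [
    [0,0,-2],
    [0,0,-3],
    [0,0,-4],
    [0,0,-5],
    [0,0,-6],
    [0,0,-6]
  ],
  "hand": [0,0,0,0,0,0]
}}

```text
time_s: 9.1
eef_pos: [0.5575, 0.1295, 0.2428]
ee_rot: [[0.047, 0.999, 0.0], [0.999, -0.047, -0.001], [-0.001, 0.0, -1.0]]
contact_force: [0.3, -0.6, -2.5]
width: 0.0084
grasp_force: 44.6
```

>>> {"method": "arm_command", "body": {
  "rot": [
    [0,0,0],
    [0,0,0],
    [0,0,0],
    [0,0,0],
    [0,0,0]
  ],
  "linear": [
    [0,0,-1],
    [0,0,-2],
    [0,0,-3],
    [0,0,-4],
    [0,0,-4]
  ],
  "hand": [0,0,0,0,0]
}}

```text
time_s: 9.6
eef_pos: [0.5575, 0.1296, 0.2388]
ee_rot: [[0.047, 0.999, -0.0], [0.999, -0.047, -0.001], [-0.001, -0.0, -1.0]]
contact_force: [0.1, -2.6, -3.0]
width: 0.0084
grasp_force: 44.6
```

>>> {"method": "arm_command", "body": {
  "rot": [
    [0,0,0],
    [0,0,0],
    [0,0,0],
    [0,0,0],
    [0,0,0]
  ],
  "linear": [
    [0,-1,0],
    [0,-1,-1],
    [0,-1,-2],
    [0,-1,-3],
    [0,-1,-3]
  ],
  "hand": [0,0,0,0,0]
}}

```text
time_s: 10.1
eef_pos: [0.5573, 0.1293, 0.2357]
ee_rot: [[0.046, 0.999, -0.0], [0.999, -0.046, 0.0], [0.0, -0.0, -1.0]]
contact_force: [0.5, -1.1, -1.2]
width: 0.0082
grasp_force: 44.6
```

>>> {"method": "arm_command", "body": {
  "rot": [
    [0,0,0],
    [0,0,0],
    [0,0,0],
    [0,0,0]
  ],
  "linear": [
    [0,0,-1],
    [0,0,-2],
    [0,0,-3],
    [0,0,-3]
  ],
  "hand": [0,0,0,0]
}}

```text
time_s: 10.5
eef_pos: [0.5575, 0.1289, 0.233]
ee_rot: [[0.046, 0.999, 0.0], [0.999, -0.046, 0.0], [0.0, 0.0, -1.0]]
contact_force: [-0.4, -0.1, -2.0]
width: 0.0082
grasp_force: 44.6
```

>>> {"method": "arm_command", "body": {
  "rot": [
    [0,0,0],
    [0,0,0],
    [0,0,0]
  ],
  "linear": [
    [0,0,-0.5],
    [0,0,-1],
    [0,0,-1]
  ],
  "hand": [0,0,0]
}}

```text
time_s: 10.8
eef_pos: [0.5576, 0.1289, 0.2329]
ee_rot: [[0.046, 0.999, 0.001], [0.999, -0.046, 0.0], [0.001, 0.0, -1.0]]
contact_force: [-1.8, -0.7, 5.6]
width: 0.0086
grasp_force: 45.7
```

The bridge has seated on the notch floor, with about 8 N of contact. I'll ease off slightly and open.

>>> {"method": "arm_command", "body": {
  "rot": [
    [0,0,0],
    [0,0,0],
    [0,0,0],
    [0,0,0],
    [0,0,0],
    [0,0,0],
    [0,0,0],
    [0,0,0],
    [0,0,0],
    [0,0,0]
  ],
  "linear": [
    [0,0,0.8],
    [0,0,0.8],
    [0,0,0.8],
    [0,0,0.8],
    [0,0,0.8],
    [0,0,0.8],
    [0,0,0.8],
    [0,0,0.8],
    [0,0,0.8],
    [0,0,0.8]
  ],
  "hand": [0,3,10,15,20,30,40,50,60,60],
  "force": 20
}}

```text
time_s: 11.8
eef_pos: [0.5575, 0.1289, 0.2328]
ee_rot: [[0.046, 0.999, 0.0], [0.999, -0.046, -0.0], [-0.0, 0.0, -1.0]]
contact_force: [0.5, -0.3, -0.1]
width: 0.0512
grasp_force: 0.0
```

>>> {"method": "arm_command", "body": {
  "rot": [
    [0,0,0],
    [0,0,0],
    [0,0,0],
    [0,0,0],
    [0,0,0],
    [0,0,0],
    [0,0,0],
    [0,0,0],
    [0,0,0],
    [0,0,0],
    [0,0,0],
    [0,0,0]
  ],
  "linear": [
    [0,0,10],
    [0,0,30],
    [0,0,50],
    [0,0,80],
    [0,0,110],
    [-30,-40,120],
    [-50,-80,120],
    [-60,-120,120],
    [-60,-160,120],
    [-60,-200,120],
    [-60,-230,120],
    [-60,-240,120]
  ],
  "hand": [60,60,60,60,60,60,60,60,60,60,60,60]
}}

```text
time_s: 13.0
eef_pos: [0.4968, -0.1153, 0.3539]
ee_rot: [[0.052, 0.999, 0.002], [0.999, -0.052, -0.001], [-0.001, 0.002, -1.0]]
contact_force: [0.2, -0.2, 0.7]
width: 0.0511
grasp_force: 0.0
```

```bash
python3 - <<'E'
from h import *
a=grab('scene','s4');b=grab('top','t4')
r=lambda i,x,y:cv2.resize(i[y:y+100,x:x+100,::-1],(400,400),interpolation=2)
cv2.imwrite('pics/c5.png',np.hstack([r(a,370,100),r(b,130,170)]))
o=robot.get_obs();print(o['time_s'],o['eef_pos'],o['contact_force'])
E
```

```text
13.1 [ 0.49732912 -0.11243032  0.35341155] [ 0.77941706 -0.25499432  0.1436087 ]
```

View pics/c5.png

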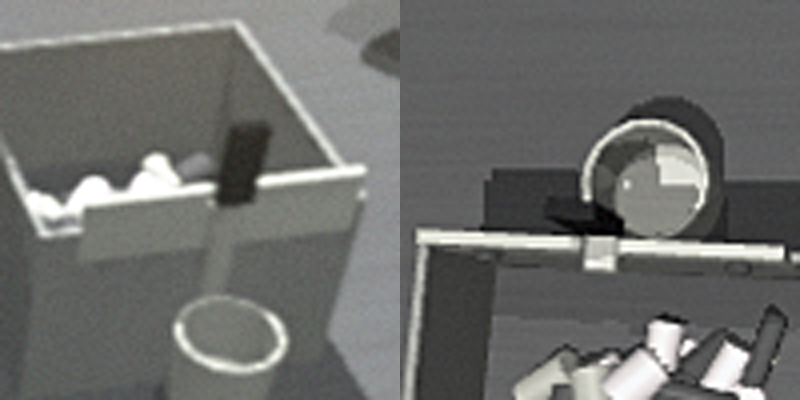

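The dipper hangs by itself with the cup outside. Its hook sits in the notch at about top (180,232), with the grip at scene (431,141). The arm is clear, so I'm handing in.

```bash
python3 -c "
from workcell import robot
print(robot.sign_off())"
```

```text
the job is handed in; nothing more can be done
None
```

The dipper hangs by itself in the lip's notch with the cup outside; at about 13 s the job was handed in with the arm clear, after a peak contact of about 8 N on the bin.

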